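# Dry the tagged inductor cores in the bead pan and start the timer

## Task

Look at the colour tag in the red frame and put every core of that colour from the bench into the drying pan with the white beads, leaving the cores of the other colour where they are. Then take the orange rod and stir the cores and beads anticlockwise (seen from above), the rod's end close to the pan's floor and about midway from the centre to the wall so that the beads keep moving, for about three full turns without spilling anything. Stand the rod back in its blue holder, then press the timer's red plunger fully down to its stop and let it come up again, without disturbing the multimeter or the white current sensor.

Things in the scene. Friction and masses are not known exactly. Their poses are not given: they have to be found in the camera images.
- pan: Dark steel bowl-shaped drying pan fixed to the bench, round, straight sloping sides: outside diameter 114 at the foot and 196 at the rim, wall 4, inside diameter about 106 at the floor and 188 at the rim, height 70, inner floor 6 above the bench (mm). Origin: centre of its underside. Axes as the world. Slippery non-stick coating. It holds four loose white beads.
- jar: Blue rod holder fixed to the bench: upright round tube, inner diameter 30, inner floor 6 above the bench, straight up to 60, then a funnel mouth widening to inner diameter 64 at its rim, 80 above the bench (mm). Origin: centre of its underside. The rod stands in it, leaning a little (up to about 0.25 rad).
- rod: Orange plastic stirring rod, length 175 mm, 40 to 85 g, in the blue holder at the start: slick, round, diameter 18, rounded lower end; its upper 72 mm is a square grip 22 x 22 mm, flats square to the body's x and y. Origin: its lower end; z: along the rod towards its top. Grip it from above across two flats, 143 mm from the lower end (32 mm below its top).
- plunger (a joint): Travel of the timer's red plunger: 0 = up, 0.015 m = fully down on its stop. A spring returns it: 2 N to start it, 8 N at the stop.
- plunger_top (a point): Centre of the top face of the timer's red plunger head (disc of diameter 40), 92 mm above the bench when up; it moves straight down. It stands in the middle of a white and blue bench timer, 80 x 80 x 60 mm, fixed to the bench.
- job_frame: Red square frame on the bench beyond the pan, 90 x 90 mm outside, 8 mm high. Origin: centre, at bench height. The colour tag lying in it tells the job.
- tag_yellow: Yellow tag, flat square tile 64 x 64 x 6 mm, fixed; it lies either in the red frame (then the job is the yellow cores) or apart from it. Origin: centre of underside.
- tag_blue: Blue tag, flat square tile 64 x 64 x 6 mm, fixed; it lies either in the red frame (then the job is the blue cores) or apart from it. Origin: centre of underside.
- multimeter: Bystander: yellow and black multimeter, loose, 80 x 160 x 36 mm, lying between the robot and the pan. Origin: centre of underside. Leave alone.
- current_sensor: Bystander: white round current sensor, loose, diameter 72, height 34 mm, beyond the pan. Origin: centre of underside. Leave alone.
- bead0: White glazed ceramic drying bead, slippery, ball of diameter 32 mm, 30 g, loose in the pan. Origin: its centre.
- bead1: White glazed ceramic drying bead, slippery, ball of diameter 32 mm, 30 g, loose in the pan. Origin: its centre.
- bead2: White glazed ceramic drying bead, slippery, ball of diameter 32 mm, 30 g, loose in the pan. Origin: its centre.
- bead3: White glazed ceramic drying bead, slippery, ball of diameter 32 mm, 30 g, loose in the pan. Origin: its centre.
- yellow0: Yellow coated inductor core, solid round slug of diameter 30, height 28 mm, 50 g, with a black dot on each flat face, standing on the bench to the left (on a thin green mat). Origin: its centre; z along its axis. Two to four yellow cores are present; None from the start if absent.
- yellow1: Yellow coated inductor core, solid round slug of diameter 30, height 28 mm, 50 g, with a black dot on each flat face, standing on the bench to the left (on a thin green mat). Origin: its centre; z along its axis. Two to four yellow cores are present; None from the start if absent.
- yellow2: Yellow coated inductor core, solid round slug of diameter 30, height 28 mm, 50 g, with a black dot on each flat face, standing on the bench to the left (on a thin green mat). Origin: its centre; z along its axis. Two to four yellow cores are present; None from the start if absent.
- yellow3: Yellow coated inductor core, solid round slug of diameter 30, height 28 mm, 50 g, with a black dot on each flat face, standing on the bench to the left (on a thin green mat). Origin: its centre; z along its axis. Two to four yellow cores are present; None from the start if absent.
- blue0: Blue coated inductor core, solid round slug of diameter 30, height 28 mm, 50 g, with a black dot on each flat face, standing on the bench to the left (on a thin green mat). Origin: its centre; z along its axis. Two to four blue cores are present; None from the start if absent.
- blue1: Blue coated inductor core, solid round slug of diameter 30, height 28 mm, 50 g, with a black dot on each flat face, standing on the bench to the left (on a thin green mat). Origin: its centre; z along its axis. Two to four blue cores are present; None from the start if absent.
- blue2: Blue coated inductor core, solid round slug of diameter 30, height 28 mm, 50 g, with a black dot on each flat face, standing on the bench to the left (on a thin green mat). Origin: its centre; z along its axis. Two to four blue cores are present; None from the start if absent.
- blue3: Blue coated inductor core, solid round slug of diameter 30, height 28 mm, 50 g, with a black dot on each flat face, standing on the bench to the left (on a thin green mat). Origin: its centre; z along its axis. Two to four blue cores are present; None from the start if absent.
Things that resemble listed ones, but are neither listed nor needed, are in the scene too. What is shaped like the blue3 but pink or turquoise is not meant.

How it is judged:
By the outcome, as a careful person would: the job done as asked, in the order asked, and still so for the second after the job is handed in, with the robot touching nothing.
Of yellow0, yellow1, yellow2, yellow3 only 2 to 4 are there at a start; the rules pass over those that are not, and their reading is None.
Of blue0, blue1, blue2, blue3 only 2 to 4 are there at a start; the rules pass over those that are not, and their reading is None.
At some moment in a run one of yellow0, yellow1, yellow2, yellow3, blue0, blue1, blue2, blue3 may be knocked a few centimetres aside while the robot is not near it.
It also fails if it takes over 210 s, if anything falls off the work surface, if the arm or the gripper's body presses on something with over 40 N, if the wrist force passes 120 N, or if a joint passes its speed limit or range.

## Robot

A 7-joint arm with a two-finger parallel gripper is mounted at the origin on the work surface. World frame = base frame: x ahead of the robot, y to its left, z up, the work surface at z = 0. Lengths are in m, angles in rad, forces in N, time in s.
With the tool pointing down it reaches from about 0.425 to 0.825 m from the base axis. Payload 3.6 kg.
Tool frame: the origin (TCP) lies where the fingers leave the gripper's body, on its centre line; the fingertips stand 73 mm ahead of it and the grasp point (between the pads) lies 54 mm ahead of it; x points along the fingers, y is the direction in which the jaws open and shut, and the axes are right-handed (so a half turn about x gives the same grasp; the last joint's range is limited). The gripper opens to 85 mm and grips with 20 to 120 N. Pads are 22 mm wide; open, the fingers measure 114 mm over their backs; the gripper's body (76 mm by 85 mm) begins 54 mm behind the grasp point. The pads swing forward as they close: fully open they stand 13 mm farther back than shut.
Start: joints at [1.232, 0.615, -0.013, 1.423, 0.008, 1.103, -0.04], TCP at [0.2, -0.618, 0.304] pointing down, gripper open.
Joint ranges: [-3.12, 3.12], [-0.3, 2.06], [-1.34, 1.32], [0.26, 2.42], [-1.36, 4.5], [0.01, 1.98], [-2.84, 2.84]. Speed limits (rad/s): [2.79, 2.79, 3.14, 3.14, 3.14, 3.14, 3.14].

## Interface

Orientations are given as a unit quaternion [x, y, z, w].
In Python, from station import arm, snapshot, camera_info, ticket gives the robot as it stands. Calls block until the motion is done:
- arm.movep(position, orientation): joint-space move of the TCP to a pose.
- arm.line_to(position, velocity=0.15, ori=None): straight line of the TCP; ori=None keeps the orientation; velocity is the mean speed in m/s.
- arm.move_j(angles): joint-space move.
- arm.move_gripper(opening, effort=None): opening from 0.0 (shut) to 1.0 (fully open); effort is the grip in N (None keeps the last); returns when the fingers have stopped.
- arm.pause(seconds).
- arm.ik(position, orientation): joint angles nearest the present ones, or None.
- snapshot(name): name is "scene" or "top"; returns the picture (420x560x3 uint8, blue, green, red); there is no depth.
- camera_info(name): a dict with "fx", "fy", "cx", "cy" (pixels), "dist_coeffs" ([k1, k2, p1, p2, k3] as OpenCV has them; the pictures are not rectified), "R" (3x3) and "t" (3): a world point X has camera coordinates R X + t. Camera axes: x right, y down, z forward; pixel columns grow to the right and rows downward; lengths in m; the calibration is good to about 2 mm. A picture is of the moment at which its call begins. camera_info takes no time and is no camera call.
A pose or a line that the arm cannot do raises arm.MotionError and nothing moves.
- ticket.finish_job(): hands the job in, once; it reports no verdict.
Readings, each from a call of its own:
- arm.read_time(): time.
- arm.read_joint_positions(): joint angles.
- arm.read_dq(): joint speeds.
- arm.read_effort(): joint torques, N m.
- arm.read_tool_pos(): TCP position.
- arm.read_eef_rot(): TCP orientation.
- arm.read_ft_force(): force on the tool from outside, world axes, zero at the start.
- arm.read_wrist_torque(): the same for the moment, N m.
- arm.read_opening(): opening from 0.0 (shut) to 1.0 (fully open).
Only numpy, scipy, OpenCV 4.12 (cv2) and the standard library are available. Lean on these libraries where they do the work, as an engineer would, in place of code of your own. Each camera call takes 0.05 s, during which the arm holds its last target.

## Working session

There is one attempt and no reset: what is moved stays moved. The work goes in short steps, each a Python script; the robot and the scene stay as the last script left them, time stands still between calls to the robot, and variables do not carry over. Pictures are saved under pics/ and viewed, and the job is handed in when it is done.

```bash
ls; mkdir -p pics; python3 - <<'E'
from station import arm, snapshot, camera_info
import cv2
for n in ["scene","top"]:
    cv2.imwrite(f"pics/{n}0.png",snapshot(n)); i=camera_info(n); print(n,i)
print(arm.read_time(),arm.read_tool_pos(),arm.read_eef_rot())
E
```

```text
pics
scene {'fx': 428.92088884761824, 'fy': 428.92088884761824, 'cx': 273.56449679902835, 'cy': 210.76979285819812, 'dist_coeffs': array([-0.06156804,  0.        ,  0.        ,  0.        ,  0.        ]), 'R': array([[-0.47948971,  0.87754372,  0.00257531],
       [ 0.51369534,  0.28305992, -0.80993468],
       [-0.71148206, -0.38703242, -0.58651444]]), 't': array([ 0.25001585, -0.21657044,  1.34714677])}
top {'fx': 416.84956787235853, 'fy': 416.84956787235853, 'cx': 282.66610510708415, 'cy': 207.6199040137278, 'dist_coeffs': array([-0.10543483,  0.        ,  0.        ,  0.        ,  0.        ]), 'R': array([[ 0.00987229, -0.99993256,  0.00611713],
       [-0.98620903, -0.01074714, -0.1651552 ],
       [ 0.1652098 , -0.00440231, -0.98624862]]), 't': array([-7.42766916e-05,  5.35503214e-01,  1.01223875e+00])}
0.1 [ 0.19987054 -0.61794955  0.30285114] [-0.6983345  -0.11096557  0.69861261 -0.10934342]
```

View pics/scene0.png

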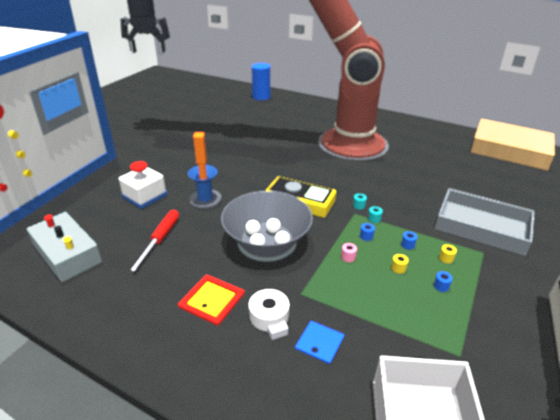

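View pics/top0.png

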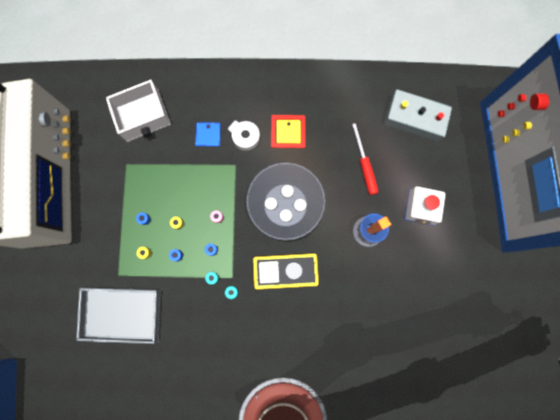

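The tag in the red frame is yellow: top (288,131), scene (212,299). The yellow cores are at top (176,222) and (143,253), which are scene (400,263) and (448,253). The blue ones at (142,218), (175,255) and (210,250), the pink one at (217,216) and the turquoise ones at (211,278) and (231,292) are not meant. I'll confirm with an enlarged crop and measure.

```bash
cat > h.py <<'E'
from station import arm, snapshot, camera_info, ticket
import numpy as np, cv2
from scipy.spatial.transform import Rotation as Ro
CI={n:camera_info(n) for n in ("scene","top")}
def ray(n,uv):
    c=CI[n];K=np.array([[c['fx'],0,c['cx']],[0,c['fy'],c['cy']],[0,0,1]])
    p=cv2.undistortPoints(np.array([[uv]],float),K,c['dist_coeffs'])[0,0]
    R=np.array(c['R']);return -R.T@c['t'],R.T@np.array([p[0],p[1],1.])
def onz(n,uv,z):
    o,d=ray(n,uv);return o+d*(z-o[2])/d[2]
def proj(n,X):
    c=CI[n];K=np.array([[c['fx'],0,c['cx']],[0,c['fy'],c['cy']],[0,0,1]])
    return cv2.projectPoints(np.array([X],float),cv2.Rodrigues(np.array(c['R']))[0],np.array(c['t']),K,c['dist_coeffs'])[0][0,0]
def tri(u1,u2): # scene, top
    (o,d),(p,e)=ray("scene",u1),ray("top",u2)
    s=np.linalg.lstsq(np.c_[d,-e],p-o,rcond=None)[0]
    a,b=o+s[0]*d,p+s[1]*e;return (a+b)/2,np.linalg.norm(a-b)
def blobs(img,lo,hi,amin=15):
    h=cv2.cvtColor(img,cv2.COLOR_BGR2HSV);m=cv2.inRange(h,np.array(lo),np.array(hi))
    cs,_=cv2.findContours(m,cv2.RETR_EXTERNAL,cv2.CHAIN_APPROX_NONE)
    return [(cv2.contourArea(c),*(c[:,0].min(0)+c[:,0].max(0))/2.,np.round(cv2.minEnclosingCircle(c)[0],1)) for c in cs if cv2.contourArea(c)>=amin]
HUE={'yellow':((22,120,90),(34,255,255)),'blue':((105,130,60),(122,255,255)),'orange':((6,150,90),(19,255,255)),'red':((0,170,90),(4,255,255)),'pink':((150,60,90),(179,170,255)),'turq':((80,130,60),(98,255,255))}
def crop(n,x0,y0,x1,y1,name,img=None,k=4):
    img=snapshot(n) if img is None else img
    cv2.imwrite(f"pics/{name}.png",cv2.resize(img[y0:y1,x0:x1],None,fx=k,fy=k,interpolation=cv2.INTER_CUBIC))
E
python3 - <<'E'
from h import *
t=cv2.imread('pics/top0.png');s=cv2.imread('pics/scene0.png')
for c in ['yellow','blue','orange','red']:
    print(c)
    for b in blobs(t,*HUE[c]): print('  top',b)
    for b in blobs(s,*HUE[c]): print('  scene',b)
crop('top',110,150,250,300,'c1',t); crop('scene',90,110,280,260,'c2',s); crop('top',345,170,465,260,'c3',t,6)
E
```

```text
yellow
  top (2087.5, np.float64(285.5), np.float64(271.0), array([285.3, 270.9]))
  top (121.0, np.float64(143.0), np.float64(252.5), array([143.2, 252.8]))
  top (42.5, np.float64(384.5), np.float64(223.0), array([384.5, 222.5]))
  top (115.5, np.float64(176.5), np.float64(222.0), array([176.5, 222. ]))
  top (34.0, np.float64(50.5), np.float64(179.5), array([ 51. , 179.5]))
  top (33.0, np.float64(505.5), np.float64(139.0), array([505.4, 138.6]))
  top (37.5, np.float64(515.5), np.float64(132.0), array([515.5, 132. ]))
  top (46.5, np.float64(527.0), np.float64(125.5), array([527., 125.]))
  top (521.0, np.float64(288.0), np.float64(131.0), array([288., 131.]))
  top (19.5, np.float64(404.0), np.float64(104.5), array([404. , 104.5]))
  scene (885.5, np.float64(211.0), np.float64(299.0), array([211., 298.]))
  scene (256.5, np.float64(399.5), np.float64(263.5), array([399.3, 263.2]))
  scene (248.0, np.float64(447.5), np.float64(253.5), array([447.6, 253.2]))
  scene (60.0, np.float64(68.0), np.float64(242.5), array([ 67.6, 242.7]))
  scene (400.5, np.float64(317.0), np.float64(203
[... 2122 characters left out ...]
(131.0), array([288., 131.]))
  top (17.5, np.float64(500.5), np.float64(113.5), array([500.9, 113.1]))
  top (24.0, np.float64(511.0), np.float64(105.5), array([511., 106.]))
  top (27.5, np.float64(522.0), np.float64(97.5), array([522.,  97.]))
  top (214.5, np.float64(539.5), np.float64(101.0), array([539.1, 101.2]))
  scene (1823.5, np.float64(211.0), np.float64(299.5), array([211., 298.]))
  scene (50.0, np.float64(48.0), np.float64(219.5), array([ 49.1, 219.6]))
  scene (345.0, np.float64(164.5), np.float64(226.5), array([165.8, 226.4]))
  scene (22.0, np.float64(2.5), np.float64(186.5), array([  2.5, 186.5]))
  scene (113.0, np.float64(138.0), np.float64(165.5), array([138. , 165.5]))
```

```bash
ls pics
```

```text
c1.png
c2.png
c3.png
scene0.png
top0.png
```

View pics/c1.png

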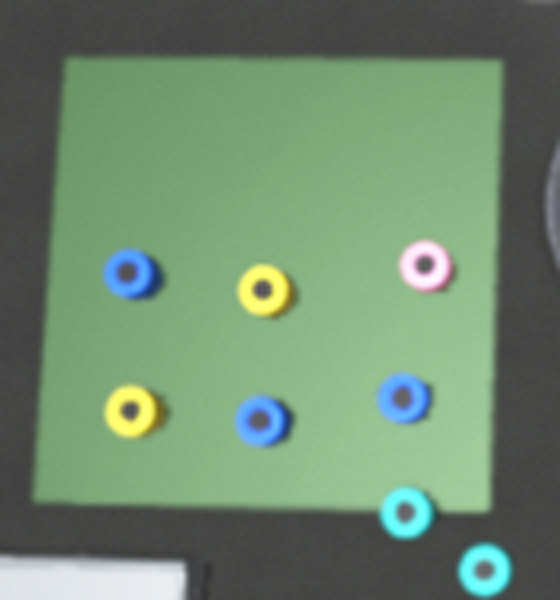

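View pics/c2.png

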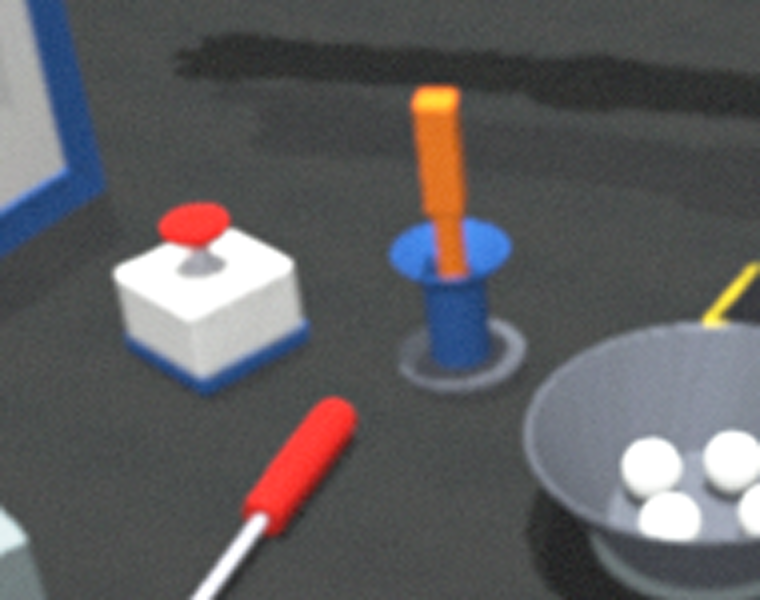

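View pics/c3.png

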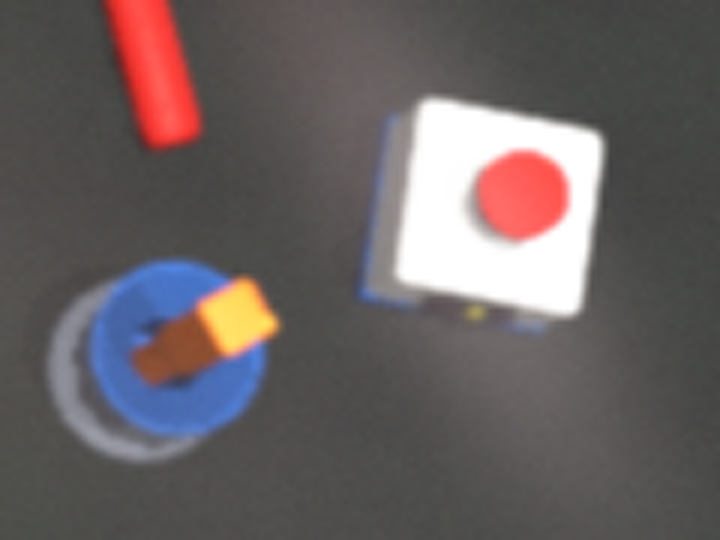

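The crops confirm two yellow cores with black dots, three blue, one pink and two turquoise. The rod leans in its holder towards the timer. Next: positions.

```bash
cat >> h.py <<'E'
def core_xy(): 
    t=snapshot('top');out=[]
    for b in blobs(t,*HUE['yellow'],50):
        if 90<b[0]<160: out.append((b[1:3],onz('top',b[1:3],.029)))
    return t,out
E
python3 - <<'E'
from h import *
t=cv2.imread('pics/top0.png');s=cv2.imread('pics/scene0.png')
for a,b in [((176.5,222),(399.5,257)),((143,252.5),(447.5,247))]:
    print('core',onz('top',a,.029)[:2],tri(b,a))
a=np.array([345,170]);f=lambda x,y:a+np.array([x,y])/6
print('rodtop',tri((199.3,134.8),f(239,318)))
P=[onz('top',f(*c),.175)[:2] for c in [(248,278),(280,325),(232,357),(198,312)]]
for i in range(4):
    d=P[(i+1)%4]-P[i];print(' edge',np.linalg.norm(d),np.degrees(np.arctan2(d[1],d[0]))%90)
print('rim',onz('top',f(179,348),.08), onz('scene',(90+450/4,110+252/4),.08))
print('plunger',onz('top',f(523,195),.092),tri((138.75,166),f(523,195)))
print('pan top rim',onz('top',(286,201),.07)[:2])
for uv in [(247,201),(325,201),(286,163),(286,240)]: print(onz('top',uv,.07)[:2])
# scene pan ext
for uv in [(221.5,222),(312.5,222),(267,195),(267,249)]: print('s',onz('scene',uv,.07)[:2])
print('frame',onz('top',(288,131),.008)[:2],'sensor',onz('top',(245,135),.034)[:2],'mm',onz('top',(285.5,271),.036)[:2])
for c in['blue','pink','turq']:
    for b in blobs(t,*HUE[c],50):
        if 60<b[0]<160: print(c,b[1:3],onz('top',b[1:3],.029)[:2])
crop('top',235,150,335,300,'c4',t,4)
E
```

```text
core [0.4975996  0.27810843] (array([0.49744987, 0.27853912, 0.02919131]), np.float64(0.0009694735883641276))
core [0.41789075 0.36121025] (array([0.41791018, 0.3607424 , 0.02962947]), np.float64(0.0005047525632276441))
rodtop (array([ 0.48047179, -0.21958988,  0.17743767]), np.float64(0.0024114672140819506))
 edge 0.02093856693138751 33.35636428627697
 edge 0.021988669610259665 33.282065665738884
 edge 0.02069460945637887 36.41902915019692
 edge 0.023095625033658664 33.964177579790054
rim [ 0.48145724 -0.22024527  0.08      ] [ 0.4879616  -0.21455975  0.08      ]
plunger [ 0.54433159 -0.36262442  0.092     ] (array([ 0.54553357, -0.36490308,  0.08705811]), np.float64(0.0009546008926807115))
pan top rim [ 0.54794306 -0.00250474]
[0.54689205 0.09422656]
[ 0.54902673 -0.09939463]
[ 0.64537243 -0.0016815 ]
[ 0.45109208 -0.00333796]
s [ 0.61716166 -0.07177831]
s [0.52545529 0.09469229]
s [ 0.4830675 -0.0382057]
s [0.64590448 0.0534017 ]
frame [ 0.75286586 -0.00708889] sensor [0.73106716 0.10707231] mm [ 0.37642909 -0.00321851]
blue (np.float64(175.5), np.float64(254.5)) [0.4142642 0.2766734]
blue (np.float64(210.5), np.float64(249.5)) [0.42830181 0.18752164]
blue (np.float64(142.5), np.float64(218.0)) [0.50688073 0.36795248]
blue (np.float64(39.0), np.float64(190.0)) [0.57895241 0.66074349]
turq (np.float64(231.0), np.float64(292.0)) [0.32268623 0.13252612]
turq (np.float64(211.5), np.float64(278.0)) [0.35669209 0.18259172]
```

View pics/c4.png

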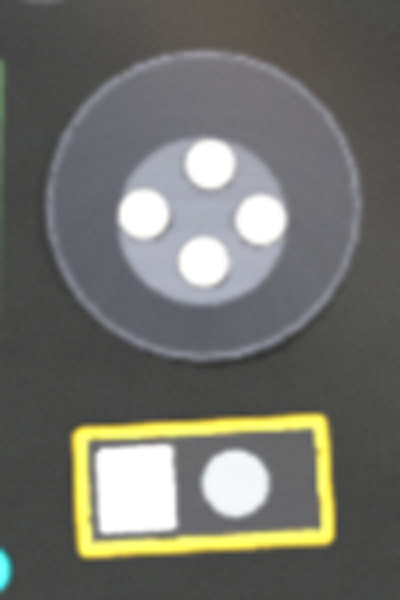

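```bash
python3 - <<'E'
from h import *
t=cv2.imread('pics/top0.png');s=cv2.imread('pics/scene0.png')
crop('top',350,205,400,255,'c5',t,12); crop('scene',175,125,225,215,'c6',s,7)
print('cam',-np.array(CI['top']['R']).T@CI['top']['t'],-np.array(CI['scene']['R']).T@CI['scene']['t'])
print('pan floor',onz('top',(285.75,205.25),.006),'rim',onz('top',(285.9,201.25),.07))
E
```

```text
cam [0.36088707 0.01013704 1.08676067] [1.18960201 0.36329205 0.61406925]
pan floor [ 0.54834024 -0.00273962  0.006     ] rim [ 0.54731008 -0.00226213  0.07      ]
```

View pics/c5.png

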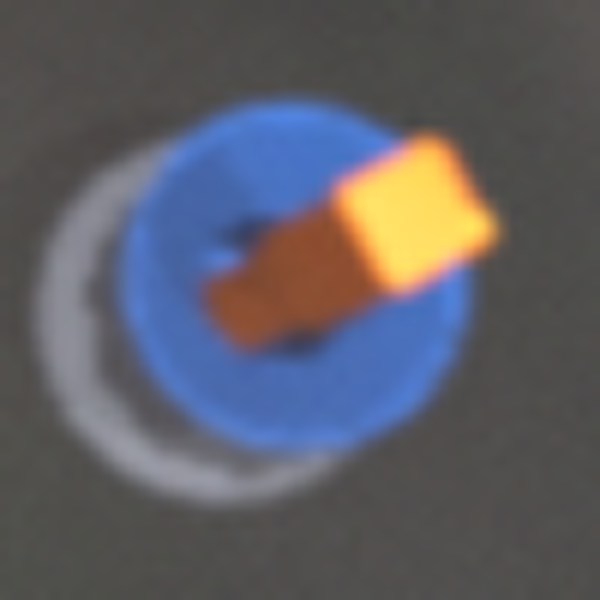

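View pics/c6.png

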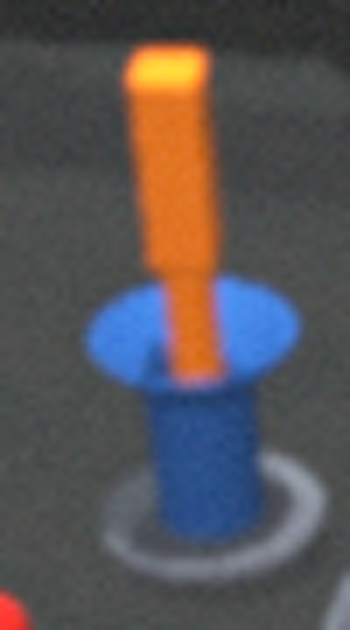

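```bash
cat > rod.py <<'E'
from h import *
def axis(s1,s2,t1,t2):
    o,a=ray('scene',s1);_,b=ray('scene',s2);n1=np.cross(a,b)
    p,c=ray('top',t1);_,d=ray('top',t2);n2=np.cross(c,d)
    u=np.cross(n1,n2);u/=np.linalg.norm(u);u*=np.sign(u[2])
    X,_=tri(s1,t1);return X,u
E
python3 - <<'E'
from rod import *
X,u=axis((198.9,135),(203.4,178.6),(384.75,222.9),(369,232.1))
print('top',X,'u',u,'lower',X-.175*u, 'grip',X-.032*u)
print('rim',tri((202.5,172.6),(374.7,227.9)))
print('rim t',onz('top',(374.7,227.9),.08),'s',onz('scene',(202.5,172.6),.08))
print('base s',onz('scene',(205.7,198.6),.004))
for z in(.0,.08):
  print(z,proj('scene',(.487,-.2175,z)),proj('top',(.487,-.2175,z)))
E
```

```text
top [ 0.48097971 -0.21989871  0.17697112] u [0.00848472 0.01081387 0.99990553] lower [ 0.47949489 -0.22179114  0.00198765] grip [ 0.4807082  -0.22024476  0.14497414]
rim (array([ 0.48182003, -0.22021446,  0.07642322]), np.float64(0.0011793950858290541))
rim t [ 0.48170065 -0.21992137  0.08      ] s [ 0.48643091 -0.21568674  0.08      ]
base s [ 0.48628891 -0.2145801   0.004     ]
0.0 [204.73811539 199.7305248 ] [366.97211862 229.45600869]
0.08 [201.75440538 172.52127809] [373.66915879 225.7399576 ]
```

```bash
cat >> h.py <<'E'
PAN=np.array([.548,-.0025]);JAR=np.array([.4818,-.2199]);PL=np.array([.5445,-.3630])
def Q(deg):
    c,s=np.cos(np.radians(deg)),np.sin(np.radians(deg))
    return Ro.from_matrix(np.array([[0,c,s],[0,s,-c],[-1,0,0]])).as_quat()
def yaw():
    y=Ro.from_quat(arm.read_eef_rot()).as_matrix()[:,1];return np.degrees(np.arctan2(y[1],y[0]))
def st(m=''):
    print(m,'t%.1f'%arm.read_time(),'tcp',np.round(arm.read_tool_pos(),4),'op %.3f'%arm.read_opening(),'F',np.round(arm.read_ft_force(),1))
E
python3 - <<'E'
from h import *
print(yaw())
for nm,p,hs,ys in [('c1',(.4976,.278),(.077,.25),range(-180,180,45)),('c2',(.418,.361),(.077,.25),range(-180,180,45)),('pan',PAN,(.123,.207,.33),range(-180,180,45)),('jar',JAR,(.203,.33),[33.5+90*k for k in(-2,-1,0,1)]),('panrod',PAN,(.207,.33),[33.5+90*k for k in(-2,-1,0,1)]),('pl',PL,(.147,.25),range(-180,180,45))]:
    print(nm)
    for y in ys:
        q=[arm.ik([*p,h],Q(y)) for h in hs]
        print('  ',y,[None if a is None else round(float(a[6]),2) for a in q])
E
```

```text
-72.07568766200653
c1
   -180 [1.57, 1.85]
   -135 [-2.65, -2.26]
   -90 [-1.97, -2.43]
   -45 [-1.46, -1.71]
   0 [-0.89, -1.1]
   45 [-0.26, -0.46]
   90 [0.45, 0.21]
   135 [0.78, 1.07]
c2
   -180 [1.33, 1.64]
   -135 [-2.76, 2.42]
   -90 [-2.37, -2.72]
   -45 [-1.28, -2.22]
   0 [-0.94, -1.34]
   45 [-0.44, -0.72]
   90 [0.12, 0.07]
   135 [0.54, 0.85]
pan
   -180 [-2.7, -2.3, -2.53]
   -135 [-2.13, -2.28, -2.39]
   -90 [-1.55, -1.64, -1.7]
   -45 [-0.98, -1.0, -0.99]
   0 [-0.39, -0.35, -0.28]
   45 [0.21, 0.3, 0.41]
   90 [0.83, 0.96, 1.11]
   135 [1.33, 1.49, 1.7]
jar
   -146.5 [-1.94, -2.06]
   -56.5 [-0.7, -0.69]
   33.5 [0.59, 0.7]
   123.5 [1.68, 1.93]
panrod
   -146.5 [-2.43, -2.56]
   -56.5 [-1.16, -1.17]
   33.5 [0.13, 0.23]
   123.5 [1.29, 1.5]
pl
   -180 [-2.21, -2.29]
   -135 [-1.6, -1.64]
   -90 [-0.97, -0.98]
   -45 [-0.32, -0.31]
   0 [0.33, 0.36]
   45 [0.96, 1.02]
   90 [1.61, 1.69]
   135 [-2.84, 2.24]
```

```bash
python3 - <<'E'
from h import *
arm.move_gripper(.65,40)
arm.movep([.4976,.278,.25],Q(45)); st('above')
t,c=core_xy(); cv2.imwrite('pics/t1.png',t); cv2.imwrite('pics/s1.png',snapshot('scene'))
for x in c: print(x)
E
```

```text
above t3.8 tcp [0.4982 0.2772 0.2498] op 0.650 F [-0.3 -0.2  0.6]
((np.float64(260.5), np.float64(276.5)), array([0.36213846, 0.05933295, 0.029     ]))
((np.float64(143.0), np.float64(252.5)), array([0.41789075, 0.36121025, 0.029     ]))
```

View pics/s1.png

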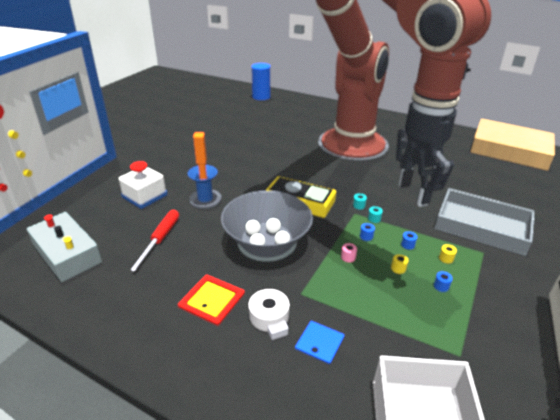

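The cores haven't moved: scene (400,263) and (448,253). The gripper is above the first one, so I'll grasp it.

```bash
cat >> h.py <<'E'
def pick(x,y,yw=45):
    arm.line_to([x,y,.11],.2,Q(yw)); arm.line_to([x,y,.077],.08); st('down')
    arm.move_gripper(0.0,40); st('grip'); arm.line_to([x,y,.25],.2); st('lift')
E
python3 - <<'E'
from h import *
pick(.4976,.278)
cv2.imwrite('pics/s2.png',snapshot('scene'))
E
```

```text
down t5.3 tcp [0.4974 0.278  0.0766] op 0.651 F [ 0.3 -0.6 -0.2]
grip t5.7 tcp [0.4978 0.2784 0.0777] op 0.335 F [-0.  -0.4  3.1]
lift t6.7 tcp [0.4973 0.2771 0.2486] op 0.336 F [ 0.  -0.5 -0.7]
```

View pics/s2.png

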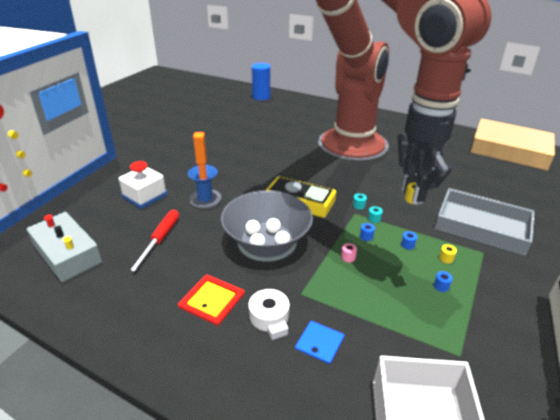

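The core is in the gripper at (413,190). I'll release it low over the pan's centre and then look again.

```bash
cat >> h.py <<'E'
def drop(x,y,yw=45):
    arm.movep([x,y,.25],Q(yw)); arm.line_to([x,y,.121],.15); arm.pause(.2)
    arm.move_gripper(.55); st('open'); arm.line_to([x,y,.25],.2)
E
python3 - <<'E'
from h import *
drop(*PAN)
arm.movep([.45,.25,.30],Q(45))
t,c=core_xy(); s=snapshot('scene'); cv2.imwrite('pics/t3.png',t); cv2.imwrite('pics/s3.png',s)
for x in c: print(x)
for b in blobs(s,*HUE['yellow'],80): print(b)
E
```

```text
open t9.4 tcp [ 0.5481 -0.0025  0.1212] op 0.548 F [-0.5  0.3  0.4]
(888.5, np.float64(211.0), np.float64(299.0), array([211., 298.]))
(248.0, np.float64(447.5), np.float64(253.5), array([447.6, 253.2]))
(158.0, np.float64(268.5), np.float64(232.0), array([268., 232.]))
(388.0, np.float64(317.5), np.float64(203.0), array([318.5, 198.6]))
```

View pics/s3.png

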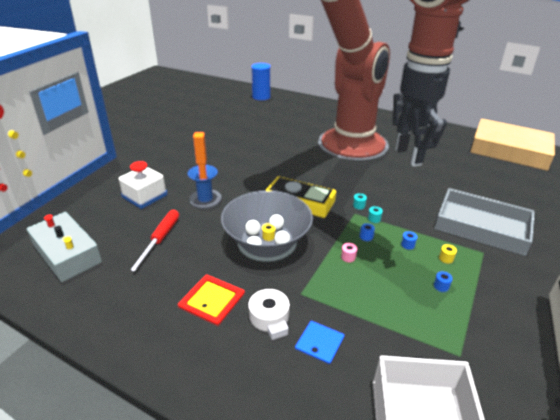

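View pics/t3.png

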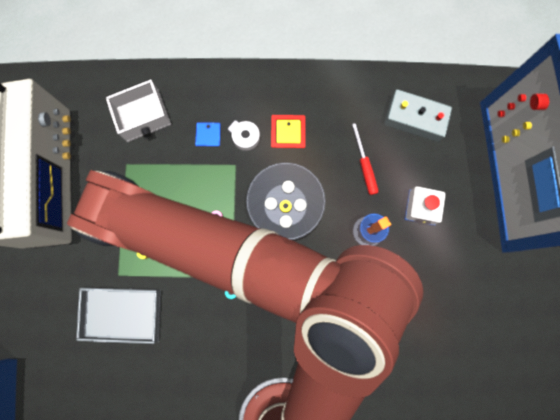

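Core 1 stands in the pan's centre at scene (268,232), and core 2 hasn't moved at (447.5,253.5). I'll pick it and set it in a gap between the beads.

```bash
python3 - <<'E'
from h import *
arm.move_gripper(.65,40)
arm.movep([.418,.361,.25],Q(-45))
s=snapshot('scene');print([b[1:3] for b in blobs(s,*HUE['yellow'],200)])
pick(.418,.361,-45)
drop(PAN[0]+.027,PAN[1]+.027,-45)
arm.movep([.42,-.25,.35],Q(33.5))
cv2.imwrite('pics/t4.png',snapshot('top'));cv2.imwrite('pics/s4.png',snapshot('scene'));st()
E
```

```text
[(np.float64(211.0), np.float64(299.0)), (np.float64(448.0), np.float64(254.0)), (np.float64(317.0), np.float64(203.0))]
down t14.4 tcp [0.4178 0.361  0.0766] op 0.646 F [ 0.1 -0.1  0. ]
grip t14.8 tcp [0.4182 0.3614 0.0775] op 0.338 F [-0.5 -0.6  3.7]
lift t15.8 tcp [0.4176 0.3602 0.2488] op 0.334 F [ 0.4 -0.6 -0.5]
open t18.7 tcp [0.5751 0.0245 0.1212] op 0.549 F [-0.3  0.5  0.5]
 t21.1 tcp [ 0.4203 -0.2493  0.3498] op 0.548 F [-0.6 -0.1 -0.6]
```

View pics/s4.png

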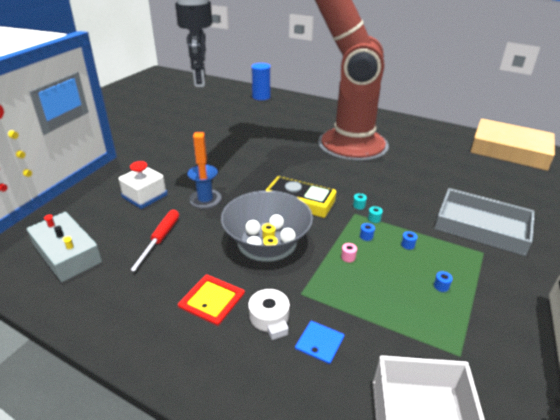

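View pics/t4.png

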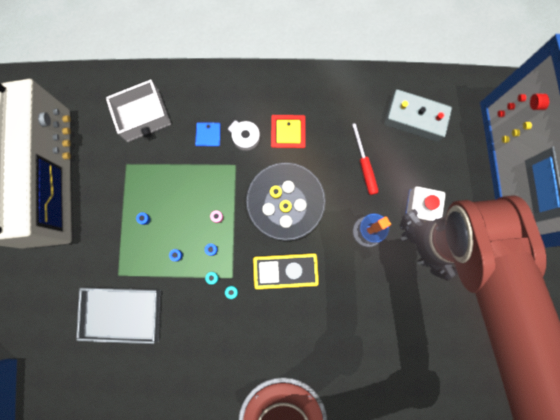

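Both yellow cores are in the pan, at top (276,191) and (286,206), and the three blue ones are still on the mat. Next, the rod.

```bash
python3 - <<'E'
from h import *
arm.move_gripper(.6,70)
arm.movep([.481,-.220,.30],Q(34))
arm.line_to([.481,-.220,.203],.1); st('down')
arm.move_gripper(0.,70); arm.pause(.2); st('grip'); print(np.round(arm.read_wrist_torque(),2))
arm.line_to([.481,-.220,.33],.12); st('lift')
cv2.imwrite('pics/t5.png',snapshot('top'));s=snapshot('scene');cv2.imwrite('pics/s5.png',s);crop('scene',150,30,260,210,'c7',s,3)
E
```

```text
down t22.9 tcp [ 0.4815 -0.22    0.2037] op 0.596 F [ 0.7  0.8 -0.4]
grip t23.5 tcp [ 0.4814 -0.2199  0.2035] op 0.252 F [ 0.7 -0.1  4.2]
[0.06 0.   0.02]
lift t24.7 tcp [ 0.4805 -0.2201  0.3291] op 0.250 F [-0.1 -0.1 -0.4]
```

View pics/c7.png

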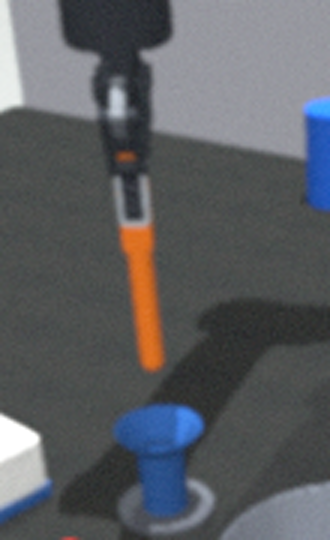

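View pics/t5.png

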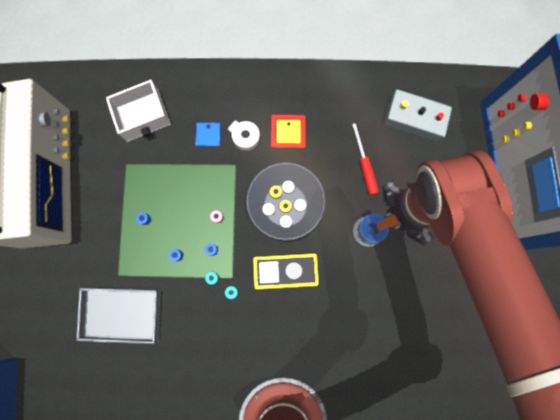

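The rod is held with its lower end at scene (200,152). I'll compare that with the predicted tip to check for tilt in the hand.

```bash
python3 - <<'E'
from h import *
p=arm.read_tool_pos()
for d in (.054,.125,.197): print(d,proj('scene',p-[0,0,d]),proj('top',p-[0,0,d]))
s=cv2.imread('pics/s5.png');h=cv2.cvtColor(s,cv2.COLOR_BGR2HSV);m=cv2.inRange(h,np.array((6,150,90)),np.array((19,255,255)))
for v in range(76,156,6):
    u=np.where(m[v,170:230])[0]+170
    if len(u): print(v,u.min(),u.max(),u.mean())
E
```

```text
0.054 [194.29757446  93.90603235] [396.65724936 216.89227322]
0.125 [197.4451132  123.96290241] [387.62318839 221.62039873]
0.197 [200.42763313 152.07604421] [379.776882   225.71941716]
82 189 193 191.0
106 190 200 195.0
112 191 200 195.5
118 193 200 196.5
124 194 201 197.5
130 194 201 197.5
136 195 202 198.5
142 196 203 199.5
148 197 204 200.5
```

```bash
cat >> h.py <<'E'
def contents(t):
    P=[]
    for b in blobs(t,(0,0,180),(179,70,255),40):
        if np.hypot(b[1]-286,b[2]-203)<36: P.append(('bead',*np.round((onz('top',b[1:3],.024)[:2]-PAN)*1000,0)))
    for b in blobs(t,*HUE['yellow'],20):
        if np.hypot(b[1]-286,b[2]-203)<36: P.append(('core',*np.round((onz('top',b[1:3],.034)[:2]-PAN)*1000,0)))
    return P
E
python3 - <<'E'
from h import *
t=cv2.imread('pics/t5.png')
P=contents(t);print(P)
A=np.array([p[1:] for p in P]);R=np.array([16 if p[0]=='bead' else 15 for p in P])
for r in (25,30,35):
  for a in range(0,360,10):
    q=r*np.array([np.cos(np.radians(a)),np.sin(np.radians(a))]);c=(np.linalg.norm(A-q,axis=1)-R).min()-9
    if c>-4: print(r,a,round(c,1))
E
```

```text
[('bead', np.float64(2.0), np.float64(5.0)), ('core', np.float64(-6.0), np.float64(2.0)), ('core', np.float64(31.0), np.float64(27.0))]
25 0 -1.5
25 10 -2.4
25 110 -3.7
25 120 -3.3
25 200 -3.6
25 210 -2.7
25 220 -1.7
25 230 -0.6
25 240 0.5
25 250 1.6
25 260 2.7
25 270 3.7
25 280 4.6
25 290 4.2
25 300 3.6
25 310 3.0
25 320 2.2
25 330 1.3
25 340 0.4
25 350 -0.5
30 0 3.0
30 10 -2.2
30 70 -3.2
30 80 -0.2
30 90 0.1
30 100 0.6
30 110 1.2
30 120 1.6
30 130 0.8
30 140 0.2
30 150 -0.2
30 160 -0.3
30 170 -0.2
30 180 0.1
30 190 0.6
30 200 1.4
30 210 2.2
30 220 3.2
30 230 4.3
30 240 5.4
30 250 6.5
30 260 7.6
30 270 8.6
30 280 9.5
30 290 9.2
30 300 8.6
30 310 7.9
30 320 7.1
30 330 6.2
30 340 5.3
30 350 4.4
35 0 3.3
35 10 -2.8
35 80 2.0
35 90 5.1
35 100 5.6
35 110 6.2
35 120 6.6
35 130 5.8
35 140 5.2
35 150 4.8
35 160 4.7
35 170 4.8
35 180 5.1
35 190 5.6
35 200 6.3
35 210 7.2
35 220 8.1
35 230 9.2
35 240 10.3
35 250 11.4
35 260 12.5
35 270 13.5
35 280 14.4
35 290 14.2
35 300 13.6
35 310 12.8
35 320 12.0
35 330 11.2
35 340 10.2
35 350 9.3
```

The bead mask merged with the light pan floor, so I'll tighten it.

```bash
sed -i 's/(0,0,180),(179,70,255),40/(0,0,222),(179,60,255),30/' h.py; python3 - <<'E'
from h import *
t=cv2.imread('pics/t5.png');crop('top',240,155,330,245,'c8',t,6)
P=contents(t);print(P)
A=np.array([p[1:] for p in P]);R=np.array([16 if p[0]=='bead' else 15 for p in P])
L=[]
for r in (25,30,35,40):
  for a in range(0,360,10):
    q=r*np.array([np.cos(np.radians(a)),np.sin(np.radians(a))]);c=(np.linalg.norm(A-q,axis=1)-R).min()-9
    L.append((round(c,1),r,a))
print(sorted(L)[::-1][:12])
E
```

```text
[('bead', np.float64(-43.0), np.float64(0.0)), ('bead', np.float64(-12.0), np.float64(44.0)), ('bead', np.float64(-0.0), np.float64(-36.0)), ('bead', np.float64(47.0), np.float64(-4.0)), ('core', np.float64(-6.0), np.float64(2.0)), ('core', np.float64(31.0), np.float64(27.0))]
[(np.float64(3.5), 40, 220), (np.float64(3.4), 30, 320), (np.float64(2.8), 30, 220), (np.float64(2.7), 35, 220), (np.float64(2.6), 25, 320), (np.float64(2.4), 35, 320), (np.float64(2.2), 40, 320), (np.float64(1.7), 25, 330), (np.float64(1.3), 40, 310), (np.float64(1.3), 40, 230), (np.float64(1.1), 40, 140), (np.float64(1.1), 35, 140)]
```

View pics/c8.png

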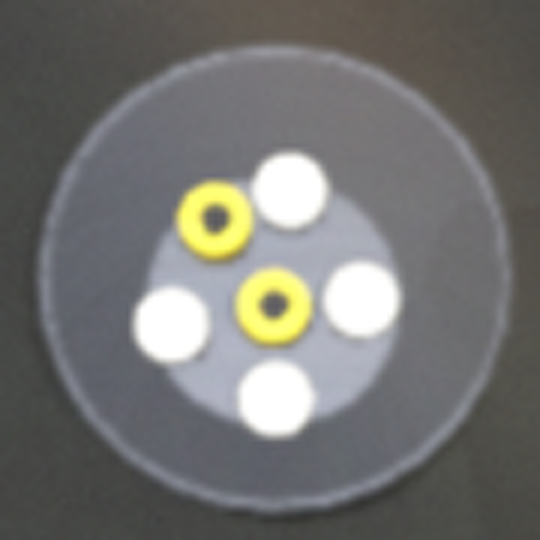

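```bash
cat >> h.py <<'E'
ZS=.2075; RS=.029
def cp(a,z=ZS,r=RS): return [PAN[0]+r*np.cos(np.radians(a)),PAN[1]+r*np.sin(np.radians(a)),z]
def stir(a0,a1,step=15,v=.06):
    fm=0;log=[]
    for a in np.arange(a0+step,a1+.1,step):
        arm.line_to(cp(a),v); f=arm.read_ft_force(); fm=max(fm,np.linalg.norm(f)); log.append(round(float(np.linalg.norm(f)),1))
        if np.linalg.norm(f)>30: print('HIGH at',a,f); return a
    print('max F',fm,log); return a1
E
python3 - <<'E'
from h import *
arm.line_to(cp(320,.33),.15); st('over')
arm.line_to(cp(320,.245),.12)
for z in (.235,.225,.216,.2075): arm.line_to(cp(320,z),.05); st('d')
t0=arm.read_time(); a=stir(320,320+45); print(a,arm.read_time()-t0); st()
t=snapshot('top');s=snapshot('scene');crop('top',240,155,330,245,'c9',t,6);crop('scene',200,100,330,270,'c10',s,3.5)
E
```

```text
over t26.4 tcp [ 0.5701 -0.0222  0.3298] op 0.249 F [ 0.3 -0.1  0.3]
d t27.6 tcp [ 0.5701 -0.0213  0.2348] op 0.249 F [-0.2 -0.4 -0.4]
d t27.9 tcp [ 0.57   -0.0212  0.2245] op 0.244 F [-0.1  0.3 -0.9]
d t28.3 tcp [ 0.57   -0.0213  0.2155] op 0.249 F [ 0.3  0.9 -0.3]
d t28.6 tcp [ 0.57   -0.0213  0.207 ] op 0.247 F [ 0.4  0.7 -1. ]
max F 2.0168378952726376 [1.8, 1.3, 2.0]
365 0.8249999999999993
 t29.4 tcp [5.764e-01 4.000e-04 2.074e-01] op 0.248 F [-1.5 -0.1 -1.4]
```

View pics/c10.png

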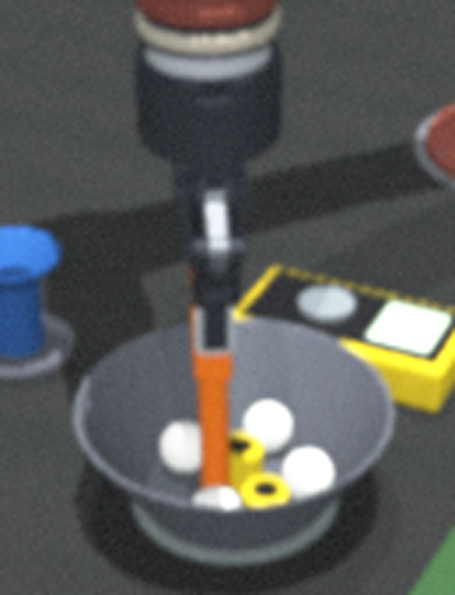

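The rod is inside the pan among the beads, forces are low, and each turn takes about 6.6 s. I'll continue one turn and check.

```bash
python3 - <<'E'
from h import *
t0=arm.read_time(); a=stir(365,365+360); print(a,arm.read_time()-t0); st()
s=snapshot('scene');crop('scene',200,100,330,270,'c11',s,3.5); print(contents(snapshot('top')))
E
```

```text
max F 6.190037046290759 [1.4, 0.8, 1.6, 5.4, 6.2, 5.5, 5.0, 4.6, 2.3, 1.0, 0.7, 0.8, 0.5, 1.1, 0.8, 1.4, 0.9, 0.8, 0.6, 0.9, 0.4, 1.5, 1.9, 0.8]
725 6.600000000000001
 t36.1 tcp [0.5772 0.0008 0.2078] op 0.252 F [-0.8  0.2  0.1]
[('bead', np.float64(-36.0), np.float64(26.0)), ('bead', np.float64(30.0), np.float64(37.0)), ('core', np.float64(-12.0), np.float64(43.0)), ('core', np.float64(8.0), np.float64(14.0))]
```

View pics/c11.png

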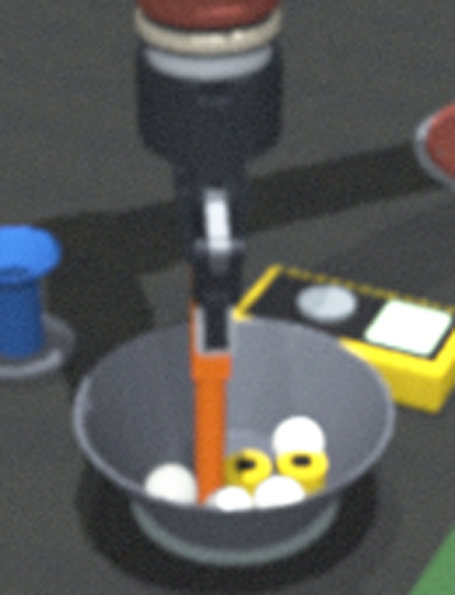

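```bash
python3 - <<'E'
from h import *
t0=arm.read_time(); a=stir(725,725+360); a=stir(a,a+360); print(a,arm.read_time()-t0); st()
print(contents(snapshot('top')))
arm.line_to(cp(a,.33),.1); st('up')
s=snapshot('scene');t=snapshot('top');cv2.imwrite('pics/s12.png',s);cv2.imwrite('pics/t12.png',t); print(contents(t))
E
```

```text
max F 7.142931150649536 [1.0, 0.9, 0.3, 1.2, 1.6, 0.4, 3.0, 5.1, 7.1, 7.0, 4.5, 4.2, 1.5, 1.6, 1.0, 1.6, 0.6, 0.5, 0.4, 0.9, 1.7, 0.8, 0.9, 0.1]
max F 9.043204107383149 [1.7, 1.6, 1.6, 0.6, 1.5, 1.5, 1.0, 0.9, 1.2, 4.7, 7.3, 8.4, 9.0, 4.2, 1.1, 1.6, 0.7, 1.3, 0.7, 0.7, 1.3, 0.6, 0.6, 0.8]
1445 13.199999999999996
 t49.4 tcp [5.765e-01 5.000e-04 2.074e-01] op 0.246 F [-0.5 -0.6  0. ]
[('bead', np.float64(-22.0), np.float64(38.0)), ('bead', np.float64(32.0), np.float64(36.0)), ('core', np.float64(-39.0), np.float64(-8.0)), ('core', np.float64(8.0), np.float64(14.0))]
up t50.9 tcp [ 5.766e-01 -2.000e-04  3.292e-01] op 0.249 F [-0.5  0.6 -0.7]
[('bead', np.float64(4.0), np.float64(34.0)), ('core', np.float64(-39.0), np.float64(-8.0)), ('core', np.float64(8.0), np.float64(14.0))]
```

View pics/s12.png

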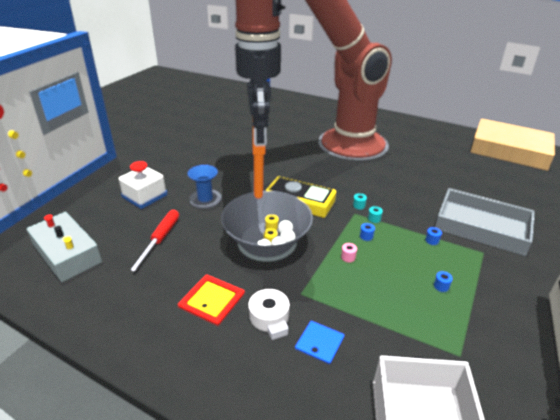

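All the pieces stay in the pan. A blue core was nudged from (409,239) to (434,236) while the arm was far from it, the announced disturbance, so I leave it. Next I check the rod in the hand and put it back where it stood upright.

```bash
python3 - <<'E'
from h import *
p=arm.read_tool_pos()
for d in (.125,.197): print(d,proj('scene',p-[0,0,d]))
s=cv2.imread('pics/s12.png');h=cv2.cvtColor(s,cv2.COLOR_BGR2HSV);m=cv2.inRange(h,np.array((6,150,90)),np.array((19,255,255)))
for v in range(150,206,8):
    u=np.where(m[v,230:290])[0]+230
    if len(u): print(v,u.mean())
arm.line_to([.481,-.220,.33],.15)
arm.line_to([.481,-.220,.285],.1)
for z in (.27,.25,.23,.215,.2055):
    arm.line_to([.481,-.220,z],.06); st('ins')
    if np.linalg.norm(arm.read_ft_force())>15: print('STOP');break
cv2.imwrite('pics/s13.png',snapshot('scene'))
E
```

```text
0.125 [259.86981449 165.75241036]
0.197 [260.44217618 197.04255456]
150 259.0
158 258.5
166 258.0
174 258.0
182 258.0
190 258.0
ins t53.7 tcp [ 0.4808 -0.22    0.2697] op 0.246 F [ 0.8 -0.3 -0.7]
ins t54.2 tcp [ 0.4809 -0.2199  0.2496] op 0.247 F [-0.1  0.7  0. ]
ins t54.7 tcp [ 0.4809 -0.2199  0.2296] op 0.252 F [-0.2  0.  -0.7]
ins t55.1 tcp [ 0.4808 -0.22    0.2145] op 0.250 F [-0.4 -0.   0.4]
ins t55.4 tcp [ 0.4807 -0.22    0.205 ] op 0.250 F [ 0.1 -0.5 -0.4]
```

View pics/s13.png

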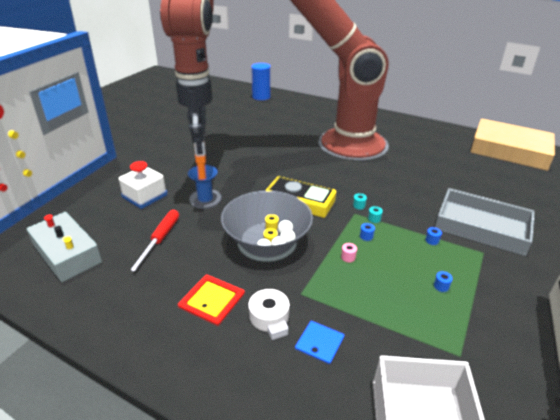

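The rod is down in the holder with no side force, so I'll release it. Then I go to the plunger with the fingers shut.

```bash
python3 - <<'E'
from h import *
arm.move_gripper(.5); arm.pause(.3); st('rel')
arm.line_to([.481,-.220,.31],.12)
arm.line_to([*PL,.31],.2,Q(0)); arm.move_gripper(0.,40)
arm.line_to([*PL,.20],.15); st('above')
s=snapshot('scene');t=snapshot('top');crop('scene',90,60,280,260,'c14',s,3);crop('top',340,150,480,270,'c15',t,4)
E
```

```text
rel t56.1 tcp [ 0.481  -0.22    0.2055] op 0.501 F [-0.8  1.1  0.5]
above t59.4 tcp [ 0.5453 -0.363   0.2012] op 0.000 F [-0.7 -0.   0.4]
```

View pics/c14.png

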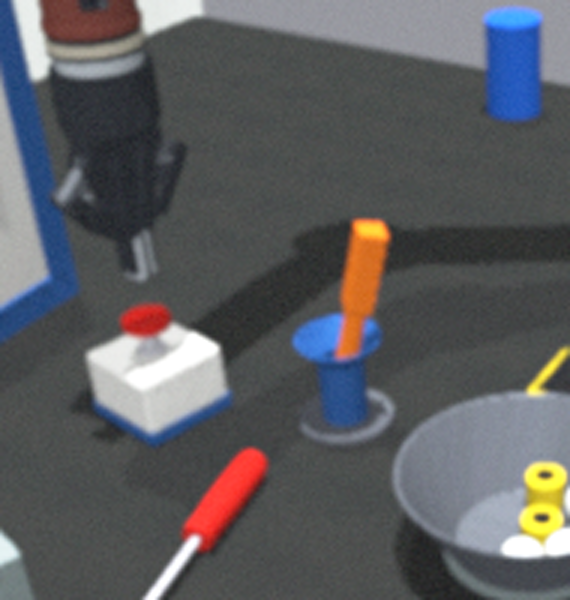

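View pics/c15.png

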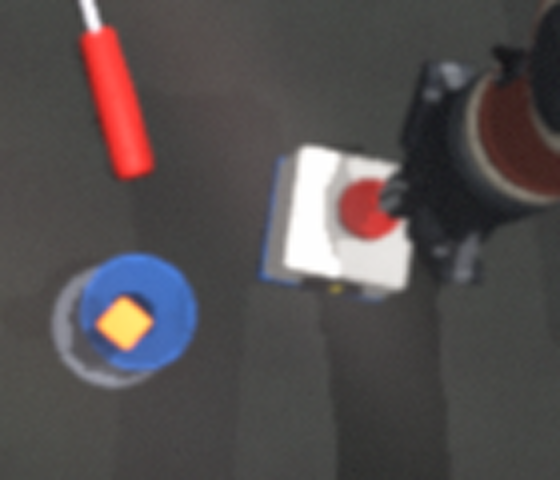

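The rod stands in the holder with a slight lean, and the shut fingers are above the red head. Press down in small steps, watching the force.

```bash
python3 - <<'E'
from h import *
arm.line_to([*PL,.17],.1); z=.170
while z>.138:
    z-=.002; arm.line_to([*PL,z],.03); f=arm.read_ft_force(); print(round(z,3),np.round(arm.read_tool_pos()[2],4),np.round(f,1))
    if f[2]>17: break
arm.pause(.3); st('held'); cv2.imwrite('pics/s16.png',snapshot('scene'))
crop('scene',90,100,190,220,'c16',cv2.imread('pics/s16.png'),5)
arm.line_to([*PL,.25],.08); st('up')
E
```

```text
0.168 0.1684 [-0.4  0.  -0.2]
0.166 0.166 [ 0.4  0.1 -0.1]
0.164 0.1643 [ 1.1 -0.9  2.5]
0.162 0.1623 [ 0.3 -0.1  2.7]
0.16 0.1602 [-0.2 -0.2  4. ]
0.158 0.1582 [ 0.  -0.7  4. ]
0.156 0.1563 [ 1.  -0.3  3.6]
0.154 0.1545 [0.9 0.2 5.7]
0.152 0.1527 [0.7 0.  7. ]
0.15 0.1508 [ 0.6 -0.4  7.2]
0.148 0.1497 [-1.2 -0.3 10.1]
0.146 0.1496 [-4.7 -0.1 18.6]
held t63.2 tcp [ 0.5449 -0.3629  0.1496] op -0.000 F [-4.   0.7 17.6]
up t64.7 tcp [ 0.5442 -0.363   0.2493] op -0.004 F [-0.7  0.6 -1. ]
```

View pics/c16.png

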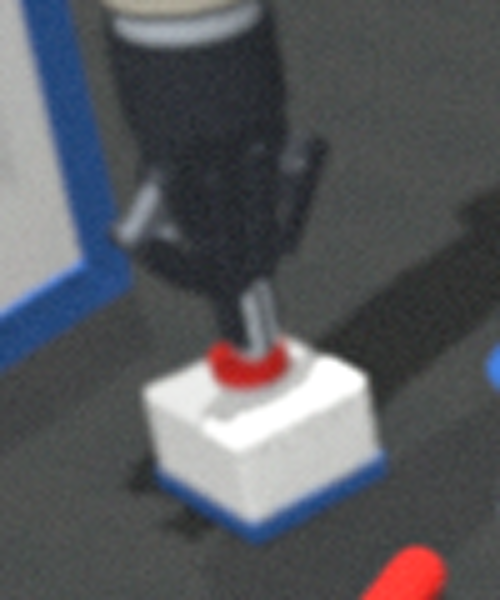

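The plunger met a hard stop after 15 mm: the TCP stayed at 0.1496 while the force rose to 18 N. I'll move clear and do a final check.

```bash
python3 - <<'E'
from h import *
arm.movep([.3,-.55,.32],Q(-60)); arm.pause(.5); st()
t=snapshot('top');s=snapshot('scene');cv2.imwrite('pics/t17.png',t);cv2.imwrite('pics/s17.png',s)
print(contents(t)); t0=cv2.imread('pics/top0.png')
for n,(x0,y0,x1,y1) in {'mm':(250,250,322,292),'sensor':(226,118,264,154)}.items():
    print(n,np.abs(t[y0:y1,x0:x1].astype(float)-t0[y0:y1,x0:x1]).mean())
crop('top',240,155,330,245,'c17',t,6)
E
```

```text
t66.4 tcp [ 0.3002 -0.5499  0.3199] op 0.002 F [-0.1 -0.2  0.2]
[('bead', np.float64(4.0), np.float64(33.0)), ('core', np.float64(-40.0), np.float64(-9.0)), ('core', np.float64(8.0), np.float64(15.0))]
mm 0.7570546737213404
sensor 0.6998050682261209
```

View pics/s17.png

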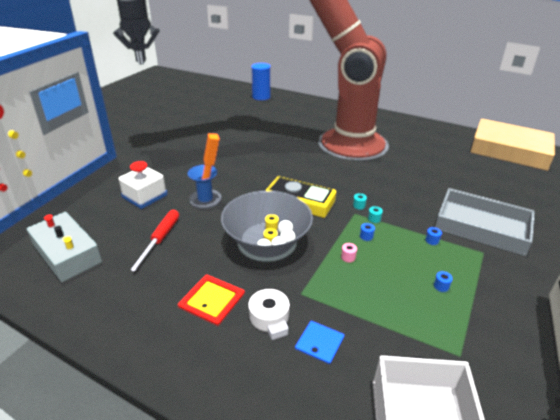

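View pics/c17.png

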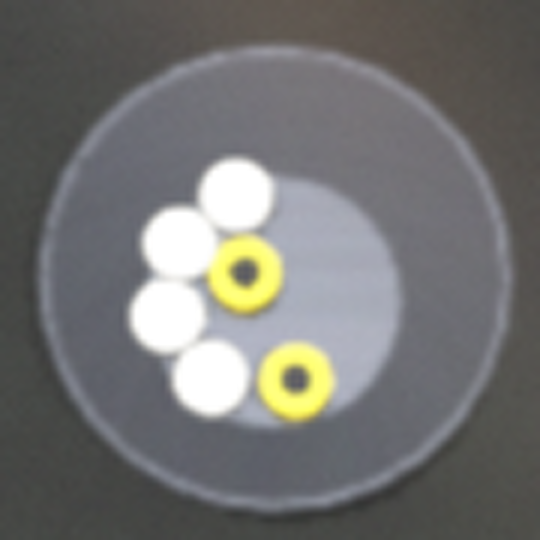

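View pics/t17.png

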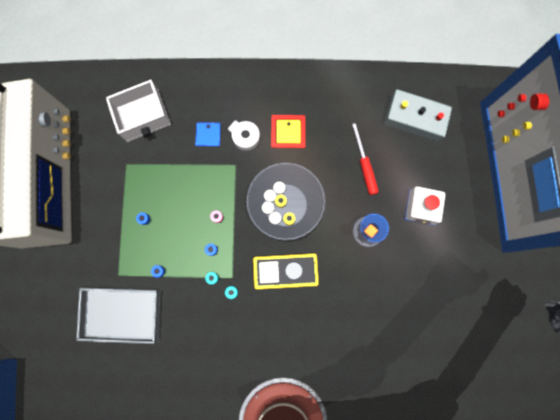

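All four beads and both yellow cores are in the pan. The rod is in its holder, the plunger is up, and the multimeter and sensor are unchanged. I'm handing the job in.

```bash
python3 -c "
from h import *
print(ticket.finish_job())"
```

```text
the job is handed in; nothing more can be done
None
```

The job is done and handed in at about 66 s on the robot's clock.

- **Cores:** The tag in the red frame was yellow, and I put both yellow cores into the pan. In the last pictures they are in the pan with all four beads.
- **Stirring:** I stirred about 3.1 turns anticlockwise at 29 mm radius, with the rod's end about 4 mm above the floor by calculation. Each turn took 6.6 s, the force stayed at or below 9 N, and nothing spilled.
- **Rod:** It stands in the blue holder with a slight lean.
- **Plunger:** It went down to a hard stop after about 15 mm, at 18 N, and the last pictures show it up again.
- **Multimeter and current sensor:** Picture differences around both are at noise level, so they were not disturbed.

Two checks did not come out clean:

- **Moved blue core:** One blue core ended about 6 cm from where it started. It moved during the stirring while the arm was over the pan, which fits the announced knock, so I left it. The other two stayed in place.
- **Bead count:** The colour-mask count merged or missed touching beads after stirring, so I counted them by eye in the enlarged crop. I looked at the beads only between turns, so I did not check that they moved throughout.

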